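# Unload the dry napkin ring from the drying stand

## Robot

A 7-joint arm with a two-finger parallel gripper is mounted at the origin on the work surface. World frame = base frame: x ahead of the robot, y to its left, z up, the work surface at z = 0. Lengths are in m, angles in rad, forces in N, time in s.
With the tool pointing down it reaches from about 0.4 to 0.875 m from the base axis. Payload 19.3 kg.
Tool frame: the origin (TCP) lies between the finger pads; the fingertips stand ahead of it and the grasp point (between the pads) lies 8 mm behind it (bot.tip_extent is the x of the fingertips in the tool frame, in m); x points along the fingers, y is the direction in which the jaws open and shut, and the axes are right-handed (so a half turn about x gives the same grasp; the last joint's range is limited). The gripper opens to 85 mm and grips with 20 to 120 N. Pads are 22 mm wide; open, the fingers measure 114 mm over their backs; the gripper's body (76 mm by 85 mm) begins 54 mm behind the grasp point. The pads swing forward as they close: fully open they stand 13 mm farther back than shut.
Start: joints at [1.277, 0.521, -0.036, 1.599, 0.021, 1.021, -0.113], TCP at [0.139, -0.609, 0.242] pointing down, gripper open.
Joint ranges: [-2.91, 2.91], [-0.3, 2.13], [-1.5, 1.42], [0.17, 2.43], [-1.26, 4.41], [0.16, 1.93], [-2.52, 2.52]. Speed limits (rad/s): [1.89, 1.89, 2.39, 2.39, 3.01, 3.01, 3.01].

## Interface

Orientations are given as [roll, pitch, yaw] about the fixed x, y, z axes, in that order (R = Rz(yaw) Ry(pitch) Rx(roll)).
In Python, from workcell import observe, grab_frame, camera_info, bot, nets gives the robot as it stands.
- The arm moves only by the tool jog_arm, never from a script. Its argument "commands" is a list of rows, each a list of 6 numbers: the shift along the tool's x, y, z in mm, then the turn, a rotation vector about the tool's x, y, z in rad. A call has 1 to 20 rows; each row shifts and turns the pose as measured when the row begins, along the tool's axes as they then stand; what a row does not reach is not made up. A row lasts 1/10 s, in which the tool goes at most 50 mm and 8.59 degrees, less where a joint would pass 70% of its speed; a pose out of reach is approached as far as the arm can. A call is refused whole if a number of a shift passes 50 or a number of a turn 0.15, either way. A call with a gripper value outside its range is refused whole. "gripper" is the closure in counts, from 0 (fully open) to 255 (shut), set as the call begins (left out, the last holds). The fingers move at their own pace and stop on an object; "newtons" is the grip in N (left out, the last holds). Time passes only in rows, so rows that do not move let the fingers close. It gives the time, the measured TCP pose, the force and the opening at its end, in the units of the state.
- observe(): the state, without advancing time (a new reading comes with each control period).
- grab_frame(name): name is "side" or "top" or "wrist"; returns the picture (480x640x3 uint8, red, green, blue); there is no depth.
- camera_info(name): a dict with "fov_y" (degrees; the focal length in pixels is half the picture's height over the tangent of half this angle, whatever the lens; pixels are square), "cx", "cy" (the principal point, pixels), "R" (3x3) and "t" (3): a world point X has camera coordinates R X + t; the wrist camera has in their place "tool_from_camera" (4x4, takes a point from camera to tool coordinates, whose origin is the TCP and whose axes are the tool frame's). Camera axes: x right, y down, z forward; pixel columns grow to the right and rows downward; lengths in m; the calibration is good to about 2 mm. A picture is of the moment at which its call begins: read the wrist's pose just before it. camera_info takes no time and is no camera call.
- bot.job_done(): hands the job in, once; it reports no verdict.
Trained networks look in the newest picture that a camera, given by its name, has taken for a name from the list of things; names that differ only in an ending like _2 or _b are one class to them, and where a whole thing is asked for, a point or a joint stands for the part that bears it (a point fixed in the world has none). Each returns a list of dicts, best first, with "p" (0 to 1); they miss things now and then, are a little off and sometimes report something else, mostly with a low value. They report only what shows in the picture. A call takes as long as a camera call. They do not tell look-alikes from the thing itself.
- nets.find_in(camera, name): "rect" ([left, top, right, bottom] in pixels, round what is visible of it).
- nets.silhouettes(camera, name): "mask" (480x640 bool, what is visible of it) and "rect" ([left, top, right, bottom] in pixels, round what is visible of it).
- nets.pinpoint(camera, name): "location" ([column, row] in pixels: a listed point, or the origin of a listed thing).
The state is a dict: "clock": time; "qpos": joint angles; "qd": joint speeds; "joint_efforts": joint torques, N m; "position": TCP position; "tool_rot": TCP orientation; "force": force on the tool from outside, world axes, zero at the start; "moment": the same for the moment, N m; "grip_width": finger opening in m.
Only numpy, scipy, OpenCV 4.12 (cv2) and the standard library are available. Lean on these libraries where they do the work, as an engineer would, in place of code of your own. Each camera call takes 0.05 s, during which the arm holds its last target.

## Task

The varnish on the square wooden napkin ring is dry: slide it along its rod and off the open end of the drying stand, then set it down in the shallow plywood tray without dropping it, and let go. The round ring on the other rod is still tacky: leave it hanging where it is.

Things in the scene. Friction and masses are not known exactly. Their poses are not given: they have to be found in the camera images.
- square_ring: Square napkin ring of pale wood, a short square tube, loose: 46 x 46 mm outside, 40 mm long, walls 5 mm, so its through hole is 36 x 36 mm; about 28 g. Origin at its centre; y runs along its hole (and along the rod while it hangs), x and z across its flat sides, z up. It hangs with the hole's ceiling on top of the rod, its centre 12 mm below the rod's axis, on either of the stand's two rods; raised 12 mm it is clear of the rod all round.
- round_ring: Round napkin ring of the same pale wood, loose, on the stand's other rod: a tube 42 mm in diameter with a raised rim of 50 mm diameter at each end, 40 mm long, round hole of 34 mm. Origin at its centre; y runs along its hole. To be left alone.
- stand: Drying stand, fixed to the table: a dark steel disc foot (110 mm diameter, 14 mm thick), an upright post (20 mm diameter, top 175 mm above the table) and two level bright steel rods of 12 mm diameter, one towards the stand's +y and one towards its -y, axes 160 mm above the table. Each rod is fixed to the post at its inner end and ends open, with no stop, 120 mm from the post's axis. Origin at the centre of the foot's underside, z up.
- tray: Shallow empty plywood tray, fixed to the table: 180 mm (its x) by 160 mm (its y) outside, walls 5 mm thick and 18 mm high, floor 5 mm thick. Origin at the centre of its underside, z up.
There are look-alikes about, which are no part of the job. Leave any orange or turquoise look-alike of the square_ring alone. What is shaped like the tray but turquoise is not meant.

How it is judged:
On the way, in this order (a step that is already met when the one before it is completed fails the run):
1. the square ring is wholly past the open end of its rod, still up at rod height ((y of square_ring in the frame of stand above 0.142 m or y of square_ring in the frame of stand below -0.142 m) and height (world z) of square_ring above 0.11 m).
2. the square ring is down in the tray (within 20 mm of resting) while still held (x of square_ring in the frame of tray between -0.065 and 0.065 m and y of square_ring in the frame of tray between -0.055 and 0.055 m and height (world z) of square_ring below 0.048 m and contact force between the fingers and square_ring above 0.3 N).
At the end, for the whole second after the job is handed in: The square ring rests on the tray's floor (centre within 65 mm of the tray's centre along its x and 55 mm along its y, and below 36 mm), released and still; the round ring is within 30 mm of where it hung (x of square_ring in the frame of tray between -0.065 and 0.065 m and y of square_ring in the frame of tray between -0.055 and 0.055 m and height (world z) of square_ring below 0.036 m and linear speed of square_ring below 0.02 m/s and contact force between the fingers and square_ring below 0.05 N and distance of round_ring from where it was at the start of the episode below 0.03 m); the robot touches nothing.
It fails at once if the round ring is moved by more than 30 mm (distance of round_ring from where it was at the start of the episode above 0.03 m).
It also fails if it takes over 48 s, if anything falls off the work surface, if the arm or the gripper's body presses on something with over 40 N, if the wrist force passes 120 N, or if a joint passes its speed limit or range.

## Working session

There is one attempt and no reset: what is moved stays moved. The work goes in short steps, Python scripts to look and compute and a tool call to move; the robot and the scene stay as the last step left them, time stands still between calls to the robot, and variables do not carry over. Pictures are saved under pics/ and viewed, and the job is handed in when it is done.

Besides the shell and the picture viewer there is one more tool, called as name(argument=value, ...) on one line, values as JSON. jog_arm: Moves the arm, as the interface text tells. Its arguments: {"type":"object","properties":{"commands":{"type":"array","items":{"type":"array","items":{"type":"number"}}},"gripper":{"type":"number"},"newtons":{"type":"number"}},"required":["commands"]}

```bash
mkdir -p pics; ls
python3 - <<'E'
from workcell import observe, grab_frame, camera_info, bot, nets
import cv2
s=observe(); print(s)
print(bot.tip_extent)
for c in ("side","top","wrist"):
    im=grab_frame(c); cv2.imwrite(f"pics/{c}0.png",im[:,:,::-1]); print(c,camera_info(c))
    for n in ("square_ring","round_ring","stand","tray"):
        print(c,n,[(round(d["p"],2),[int(v) for v in d["rect"]]) for d in nets.find_in(c,n)][:4])
print(observe()["clock"])
E
```

```text
pics
{'clock': 0.0, 'qpos': array([ 1.27676876,  0.52201954, -0.03632097,  1.59999221,  0.02121605,
        1.02111346, -0.11280227]), 'qd': array([ 0.00037244, -0.0008067 ,  0.00068466,  0.00057016,  0.00053829,
       -0.00064129, -0.00074458]), 'joint_efforts': array([ 3.48622561e-03, -9.27117348e+01,  1.98216900e+00, -3.69927371e+01,
        1.81433593e-02,  8.30807170e-03,  4.06058734e-05]), 'position': array([ 0.13861206, -0.60910347,  0.24172802]), 'tool_rot': array([-1.484299  ,  1.56964921,  1.88111152]), 'force': array([ 0.0339871 ,  0.4401072 , -1.18384517]), 'moment': array([-0.03842784, -0.00989047, -0.02171248]), 'grip_width': 0.08551404335245405}
0.011
side {'fov_y': 49.094760934200345, 'cx': 319.8675918412932, 'cy': 243.99874601901578, 'R': array([[ 0.99018055, -0.13888898,  0.01588461],
       [-0.08820799, -0.70889376, -0.69977781],
       [ 0.10845193,  0.69150523, -0.71418394]]), 't': array([-0.43446596,  0.10869987,  0.97617293])}
side square_ring [(0.67, [282, 197, 306, 230]), (0.65, [353, 157, 382, 189]), (0.62, [388, 226, 414, 259])]
side round_ring [(0.72, [3
[... 561 characters left out ...]
4, 168, 186])]
top stand [(0.83, [110, 158, 260, 229])]
top tray [(0.91, [375, 295, 503, 432]), (0.79, [350, 156, 462, 274]), (0.61, [111, 163, 259, 228])]
wrist {'fov_y': 69.8451238055516, 'cx': 321.54879248773864, 'cy': 238.7392798241974, 'tool_from_camera': array([[-3.64059718e-04, -2.67352297e-01,  9.63598784e-01,
        -1.31993534e-01],
       [ 9.99999517e-01,  7.82354102e-04,  5.94877990e-04,
        -3.66779876e-05],
       [-9.12917459e-04,  9.63598535e-01,  2.67351883e-01,
        -6.70840043e-02],
       [ 0.00000000e+00,  0.00000000e+00,  0.00000000e+00,
         1.00000000e+00]])}
wrist square_ring []
wrist round_ring []
wrist stand []
wrist tray [(0.63, [0, 1, 77, 122])]
0.75
```

View pics/side0.png

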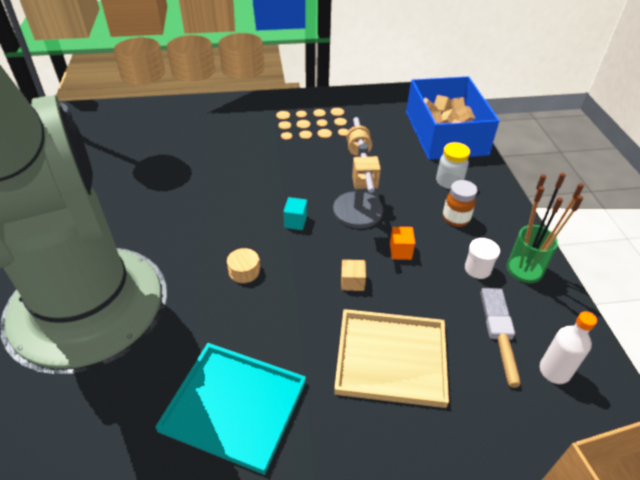

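View pics/top0.png

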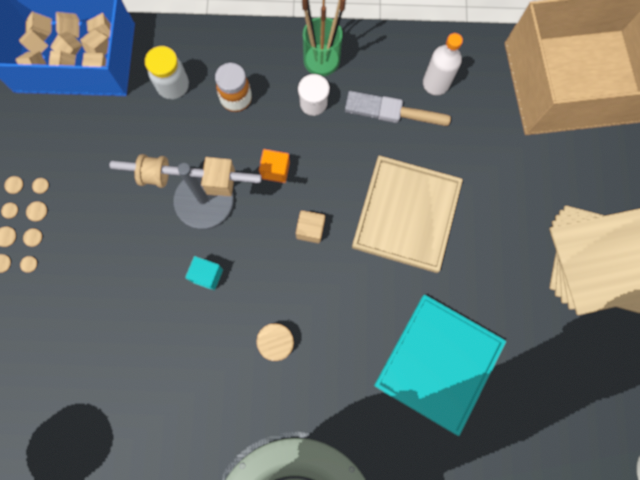

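Run:
```python
import cv2,numpy as np
a=cv2.imread('pics/side0.png')[100:270,260:440]; b=cv2.imread('pics/top0.png')[130:300,100:300]
a=cv2.resize(a,None,fx=3.2,fy=3.2,interpolation=2);cv2.imwrite('pics/side_crop.png',a)
b=cv2.resize(b,None,fx=3.5,fy=3.5,interpolation=2);cv2.imwrite('pics/top_crop.png',b)
```

```text
(no output)
```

View pics/side_crop.png

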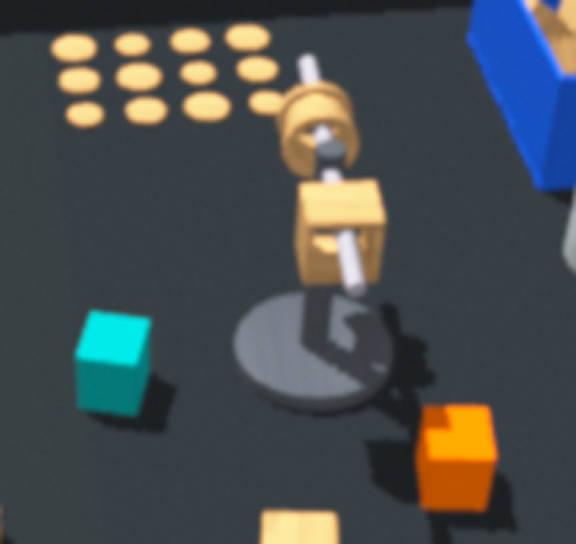

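View pics/top_crop.png

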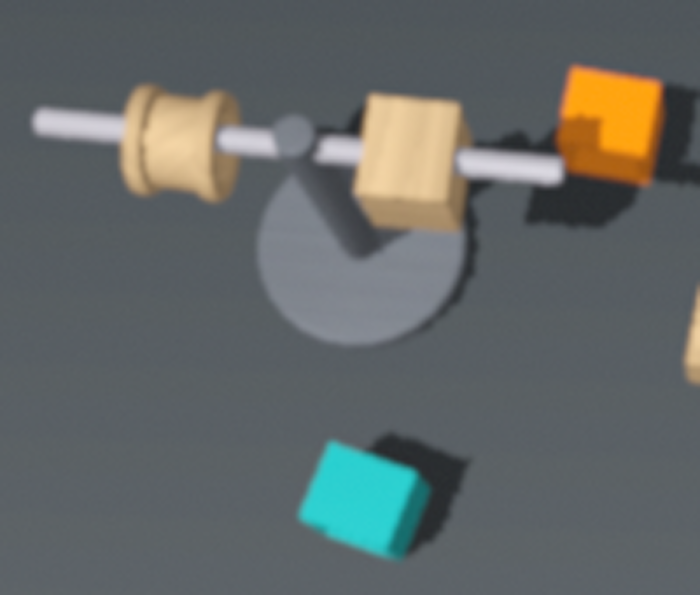

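The side and top views show these candidates for the square ring (top-camera pixels):
- pale square tube on the rod, (217,176)
- orange cube, (274,166)
- turquoise cube, (204,273)
- small pale block on the table, (311,227)

The pale tube on the rod fits the description, and the crops show the rod passing through it. The plywood tray is at (408,213). The turquoise tray at (440,365) is not the one meant.

```bash
cat > h.py <<'E'
import numpy as np
from workcell import *
def cam(c):
    i=camera_info(c); f=240/np.tan(np.radians(i["fov_y"]/2)); return i,f
def ray(c,u,v,z):
    i,f=cam(c); R=np.array(i["R"]);t=np.array(i["t"])
    d=R.T@np.array([(u-i["cx"])/f,(v-i["cy"])/f,1]); o=-R.T@t
    return o+d*(z-o[2])/d[2]
def proj(c,X):
    i,f=cam(c); p=np.array(i["R"])@np.array(X)+np.array(i["t"]); return np.array([i["cx"]+f*p[0]/p[2],i["cy"]+f*p[1]/p[2]])
E
python3 - <<'E'
from h import *
np.set_printoptions(precision=4,suppress=True)
import cv2
# crop px /3.5 + (100,130)
P=lambda x,y:(100+x/3.5,130+y/3.5)
print("rod ends top", ray("top",*P(36,122),.16), ray("top",*P(562,170),.16))
print("post top", ray("top",*P(293,136),.175))
print("foot", ray("top",*P(362,243),.014))
for q in [(370,95),(461,103),(456,186),(358,178)]: print("ringtop",ray("top",*P(*q),.171))
for q in [(378,157),(462,180),(438,270),(354,242)]: print("tray top",ray("top",*q,.018))
S=lambda x,y:(260+x/3.2,100+y/3.2)
print("side rod end", ray("side",*S(357,288),.16))
for q in [(302,182),(378,180),(386,218),(300,222)]: print("s ringtop",ray("side",*S(*q),.171))
for q in [(343,311),(446,315),(447,405),(336,398)]: print("s tray",ray("side",*q,.018))
print("orange",ray("top",274,166,.03),"block",ray("top",311,225,.03))
for n in ["square_ring","stand","tray"]:
  for c in ("top","side"):
    grab_frame(c)
    print(n,c,[(round(d["p"],2),d["location"],ray(c,*d["location"],{"square_ring":.148,"stand":0,"tray":0}[n])) for d in nets.pinpoint(c,n)][:3])
E
```

```text
rod ends top [0.5552 0.3097 0.16  ] [0.54   0.0695 0.16  ]
post top [0.5468 0.1886 0.175 ]
foot [0.5472 0.1881 0.014 ]
ringtop [0.5689 0.1566 0.171 ]
ringtop [0.5664 0.1154 0.171 ]
ringtop [0.5271 0.1151 0.171 ]
ringtop [0.5294 0.159  0.171 ]
tray top [ 0.6393 -0.1329  0.018 ]
tray top [ 0.599  -0.2888  0.018 ]
tray top [ 0.4281 -0.2409  0.018 ]
tray top [ 0.4746 -0.0903  0.018 ]
side rod end [0.5419 0.0683 0.16  ]
s ringtop [0.5258 0.1577 0.171 ]
s ringtop [0.5722 0.1543 0.171 ]
s ringtop [0.5688 0.1167 0.171 ]
s ringtop [0.5173 0.119  0.171 ]
s tray [ 0.4676 -0.0934  0.018 ]
s tray [ 0.6504 -0.1258  0.018 ]
s tray [ 0.5985 -0.2951  0.018 ]
s tray [ 0.4277 -0.2606  0.018 ]
orange [0.6107 0.0598 0.03  ] block [ 0.5007 -0.0118  0.03  ]
square_ring top [(0.92, [217.9, 178.4], array([0.5422, 0.1393, 0.148 ])), (0.91, [272.8, 164.9], array([0.5681, 0.0522, 0.148 ])), (0.72, [204.9, 270.4], array([0.392 , 0.1489, 0.148 ]))]
square_ring side [(0.82, [367.6, 173.3], array([0.5488, 0.1329, 0.148 ])), (0.79, [297.5, 212.5], array([0.4012, 0.0368, 0.148 ]))]
stand top [(0.9, [203.1, 198.1], array([0.5541, 0.1919, 0.    ]))]
stand side [(0.66, [354.2, 209.7], array([0.543 , 0.1934, 0.    ]))]
tray top [(0.78, [405.0, 212.4], array([ 0.5384, -0.1857,  0.    ])), (0.68, [437.8, 362.2], array([ 0.2675, -0.2414,  0.    ]))]
tray side [(0.76, [232.4, 402.4], array([ 0.2642, -0.2371,  0.    ])), (0.59, [392.8, 357.4], array([ 0.539 , -0.1889,  0.    ]))]
```

```bash
cat >> h.py <<'E'
from scipy.spatial.transform import Rotation as Ro
def Rt(s=None):
    s=s or observe(); return Ro.from_euler('xyz',s["tool_rot"]).as_matrix()
def delta(target,ydir,s=None):
    s=s or observe(); R=Rt(s); x=np.array([0,0,-1.]); y=np.array([*ydir,0.])/np.hypot(*ydir)
    if y@R[:,1]<0: y=-y
    T=np.column_stack([x,y,np.cross(x,y)])
    return R, (R.T@(np.array(target)-s["position"]))*1000, Ro.from_matrix(R.T@T).as_rotvec()
E
python3 - <<'E'
from h import *
np.set_printoptions(precision=4,suppress=True)
R,d,r=delta([.544,.137,.242],[.998,-.0622]); print(R);print(d,r)
R,d,r=delta([.5,-.25,.242],[.998,-.0622]); print(d,r)
E
```

```text
[[ 0.      0.2219 -0.9751]
 [-0.     -0.9751 -0.2219]
 [-1.      0.     -0.    ]]
[   0.2903 -637.8875 -560.8296] [-1.2848  0.     -0.    ]
[   0.2935 -270.2968 -432.0583] [-1.2848  0.     -0.    ]
```

```bash
cat >> h.py <<'E'
def arc(r1,th1,z1,ydir,n):
    s=observe(); R=Rt(s); p=s["position"]; _,_,r=delta(p,ydir,s)
    r0,t0=np.hypot(p[0],p[1]),np.arctan2(p[1],p[0]); rows=[];P=p.copy();
    for k in range(1,n+1):
        a=k/n; rr=r0+(r1-r0)*a; th=t0+(th1-t0)*a
        q=np.array([rr*np.cos(th),rr*np.sin(th),p[2]+(z1-p[2])*a])
        d=np.round(R.T@(q-P)*1000); P=P+R@d/1000; w=np.round(r/n,3); R=R@Ro.from_rotvec(w).as_matrix(); rows.append([*map(float,d),*map(float,w)])
    return rows
E
python3 - <<'E'
from h import *
p=np.array([.544,.137])
for r in arc(np.hypot(*p),np.arctan2(p[1],p[0]),.25,[.998,-.0622],24): print(r)
E
```

```text
[-0.0, -4.0, -41.0, -0.054, 0.0, -0.0]
[-1.0, -5.0, -41.0, -0.054, 0.0, -0.0]
[0.0, -5.0, -41.0, -0.054, 0.0, -0.0]
[-0.0, -5.0, -41.0, -0.054, 0.0, -0.0]
[-1.0, -6.0, -40.0, -0.054, 0.0, -0.0]
[0.0, -7.0, -40.0, -0.054, 0.0, -0.0]
[-0.0, -7.0, -40.0, -0.054, 0.0, -0.0]
[-1.0, -7.0, -40.0, -0.054, 0.0, -0.0]
[0.0, -8.0, -39.0, -0.054, 0.0, -0.0]
[-0.0, -8.0, -39.0, -0.054, 0.0, -0.0]
[-1.0, -9.0, -39.0, -0.054, 0.0, -0.0]
[0.0, -10.0, -38.0, -0.054, 0.0, -0.0]
[-0.0, -9.0, -38.0, -0.054, 0.0, -0.0]
[-0.0, -11.0, -38.0, -0.054, 0.0, -0.0]
[-1.0, -10.0, -38.0, -0.054, 0.0, -0.0]
[-0.0, -11.0, -37.0, -0.054, 0.0, -0.0]
[-0.0, -12.0, -37.0, -0.054, 0.0, -0.0]
[-1.0, -12.0, -36.0, -0.054, 0.0, -0.0]
[-0.0, -12.0, -37.0, -0.054, 0.0, -0.0]
[-0.0, -12.0, -36.0, -0.054, 0.0, -0.0]
[-1.0, -14.0, -35.0, -0.054, 0.0, -0.0]
[-0.0, -13.0, -36.0, -0.054, 0.0, -0.0]
[-0.0, -14.0, -34.0, -0.054, 0.0, -0.0]
[-1.0, -14.0, -35.0, -0.054, 0.0, -0.0]
```

jog_arm(commands=[[0, -4, -41, -0.054, 0, 0], [-1, -5, -41, -0.054, 0, 0], [0, -5, -41, -0.054, 0, 0], [0, -5, -41, -0.054, 0, 0], [-1, -6, -40, -0.054, 0, 0], [0, -7, -40, -0.054, 0, 0], [0, -7, -40, -0.054, 0, 0], [-1, -7, -40, -0.054, 0, 0], [0, -8, -39, -0.054, 0, 0], [0, -8, -39, -0.054, 0, 0], [-1, -9, -39, -0.054, 0, 0], [0, -10, -38, -0.054, 0, 0], [0, -9, -38, -0.054, 0, 0], [0, -11, -38, -0.054, 0, 0], [-1, -10, -38, -0.054, 0, 0], [0, -11, -37, -0.054, 0, 0], [0, -12, -37, -0.054, 0, 0], [-1, -12, -36, -0.054, 0, 0], [0, -12, -37, -0.054, 0, 0], [0, -12, -36, -0.054, 0, 0]], gripper=0)

```text
clock: 3.35
position: [0.5759, 0.012, 0.2467]
tool_rot: [0.648, 1.567, -1.157]
force: [0.7, -0.2, -0.6]
grip_width: 0.0855
```

Run:
```python
from h import *
np.set_printoptions(precision=4,suppress=True)
s=observe();print(s["clock"],s["position"],s["qpos"],s["force"])
R,d,r=delta([.544,.137,.25],[.998,-.0622]); print(d,r)
```

```text
3.35 [0.5759 0.012  0.2467] [ 0.1987  0.4683 -0.4514  1.7122  0.2383  1.0144 -0.5717] [ 0.7215 -0.2464 -0.5906]
[  -3.8147  -60.1181 -114.181 ] [-0.1724  0.0031 -0.002 ]
```

jog_arm(commands=[[-1, -15, -29, -0.043, 0, 0], [-1, -15, -29, -0.043, 0, 0], [-1, -15, -28, -0.043, 0, 0], [-1, -13, -25, -0.043, 0, 0], [0, 0, 0, 0, 0, 0]])

```text
clock: 3.85
position: [0.5348, 0.1418, 0.2508]
tool_rot: [1.286, 1.568, -0.331]
force: [0.1, 0.0, 0.2]
grip_width: 0.0854
```

```bash
cat > w.py <<'E'
from h import *
import cv2
def wproj(X,s,R):
    i,f=cam("wrist"); T=np.array(i["tool_from_camera"]); xt=R.T@(np.array(X)-s["position"]); xc=T[:3,:3].T@(xt-T[:3,3])
    return np.array([i["cx"]+f*xc[0]/xc[2], i["cy"]+f*xc[1]/xc[2]])
def wray(u,v,z,s,R):
    i,f=cam("wrist"); T=np.array(i["tool_from_camera"]); d=R@T[:3,:3]@np.array([(u-i["cx"])/f,(v-i["cy"])/f,1]); o=s["position"]+R@T[:3,3]
    return o+d*(z-o[2])/d[2]
E
python3 - <<'E'
from w import *
np.set_printoptions(precision=4,suppress=True)
s=observe();R=Rt(s);im=grab_frame("wrist");cv2.imwrite("pics/w1.png",im[:,:,::-1])
print(s["clock"],s["position"],s["qpos"])
print(delta([.544,.137,.25],[.998,-.0622],s)[1:])
u=np.array([-.0622,-.998]); v=np.array([.998,-.0622]); c=np.array([.544,.137])
for a in(-1,1):
  for b in (-1,1): print(a,b,wproj([*(c+.023*a*v+.02*b*u),.171],s,R))
print("rod end",wproj([.540,.0695,.16],s,R))
for d in nets.find_in("wrist","square_ring"): print(d)
E
```

```text
3.85 [0.5348 0.1418 0.2508] [ 0.0256  0.4386 -0.5324  1.7637  0.26    1.0075 -0.6514]
(array([0.8648, 9.3849, 4.3479]), array([ 0.0159,  0.0007, -0.0025]))
-1 -1 [301.1091 227.5541]
-1 1 [301.0611 286.0015]
1 -1 [373.5918 228.6811]
1 1 [370.141  286.9866]
rod end [333.4661 340.5519]
{'rect': [302.1, 212.2, 375.6, 284.4], 'p': 0.97}
{'rect': [166.1, 153.3, 228.8, 212.3], 'p': 0.86}
{'rect': [372.2, 246.9, 426.6, 309.6], 'p': 0.68}
```

View pics/w1.png

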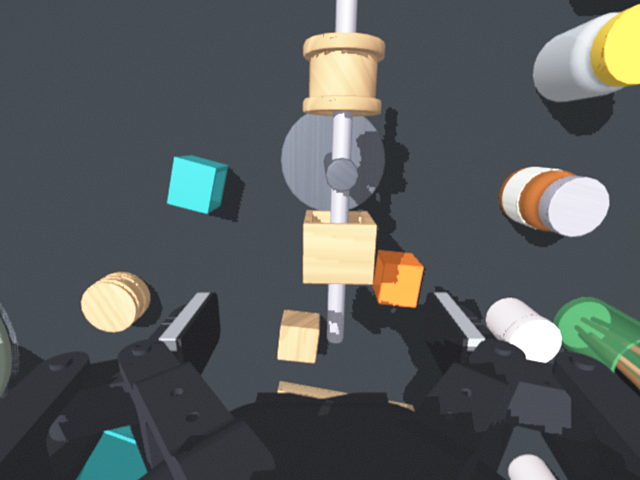

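The close wrist view shows the pale square ring on the rod, with its top face spanning about (303,224) to (377,284). The open rod end is at (335,340) and the round ring at (343,75), on the far side of the post. The choice is confirmed.

Run:
```python
from w import *
np.set_printoptions(precision=4,suppress=True)
s=observe();R=Rt(s)
for q in [(303,225),(376,222),(377,284),(303,283),(340,253.5)]: print(wray(*q,.171,s,R))
print("rod", wray(335,338,.16,s,R), wray(346,20,.16,s,R), "post",wray(342,173,.175,s,R))
print(delta([.5465,.1385,.147],[.998,-.055],s)[1:])
```

```text
[0.5251 0.1564 0.171 ]
[0.5711 0.156  0.171 ]
[0.5714 0.1138 0.171 ]
[0.5225 0.1171 0.171 ]
[0.5477 0.1363 0.171 ]
rod [0.5421 0.0679 0.16  ] [0.5567 0.2724 0.16  ] post [0.5506 0.1879 0.175 ]
(array([103.5454,  10.036 ,  -1.0601]), array([ 0.003 ,  0.0023, -0.0027]))
```

jog_arm(commands=[[0, 10, 0, 0, 0, 0], [20, 0, 0, 0, 0, 0], [30, 0, 0, 0, 0, 0], [30, 0, 0, 0, 0, 0], [20, 0, 0, 0, 0, 0], [2, 0, 0, 0, 0, 0], [0, 0, 0, 0, 0, 0]])

```text
clock: 4.65
position: [0.5545, 0.1286, 0.1452]
tool_rot: [0.921, 1.563, -0.717]
force: [-0.1, -0.8, -0.2]
grip_width: 0.0855
```

Run:
```python
from w import *
np.set_printoptions(precision=4,suppress=True)
s=observe();R=Rt(s)
print(delta([.5465,.137,.147],[.998,-.058],s)[1:])
im=grab_frame("wrist");cv2.imwrite("pics/w2.png",im[:,:,::-1])
```

```text
(array([-1.908 , -8.5792, -7.7981]), array([-0.0091,  0.0047, -0.0062]))
```

View pics/w2.png

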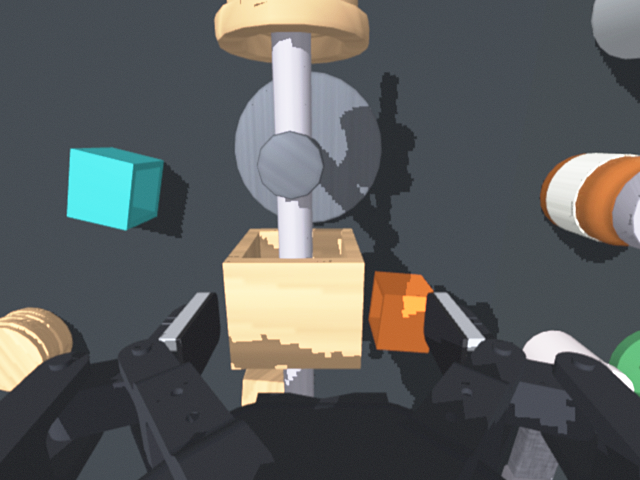

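The wrist view shows the ring's centre at column 293 and the jaw centre at about 321. The tool drifted roughly 8 mm while descending, so I'm correcting that before closing.

jog_arm(commands=[[-1, -4, -4, -0.005, 0.002, -0.003], [-1, -4, -4, -0.004, 0.002, -0.003], [0, 0, 0, 0, 0, 0]])

```text
clock: 5.0
position: [0.5481, 0.1378, 0.1502]
tool_rot: [1.751, 1.567, 0.121]
force: [0.9, -0.6, 0.1]
grip_width: 0.0853
```

Run:
```python
from w import *
np.set_printoptions(precision=4,suppress=True)
s=observe();R=Rt(s)
print(delta([.5465,.137,.147],[.998,-.058],s)[1:])
im=grab_frame("wrist");cv2.imwrite("pics/w3.png",im[:,:,::-1])
```

```text
(array([ 3.2181, -1.5285,  0.8941]), array([-0.0004, -0.0007, -0.0036]))
```

View pics/w3.png

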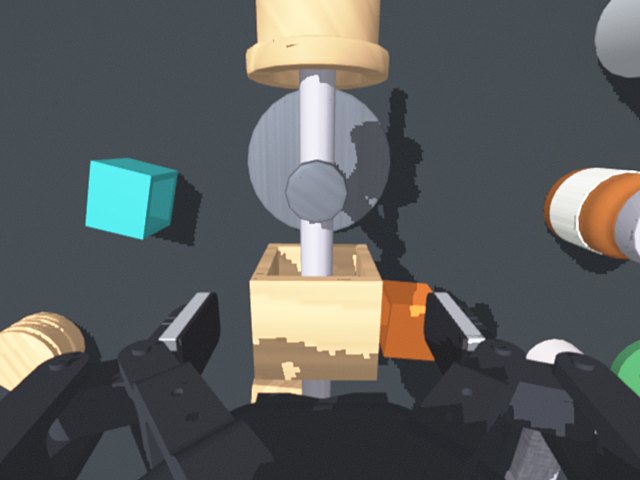

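The ring is now at columns 250–382 and centred between the jaws. Closing.

jog_arm(commands=[[2, -1, 0, 0, 0, 0], [0, 0, 0, 0, 0, 0], [0, 0, 0, 0, 0, 0], [0, 0, 0, 0, 0, 0], [0, 0, 0, 0, 0, 0], [0, 0, 0, 0, 0, 0], [0, 0, 0, 0, 0, 0], [0, 0, 0, 0, 0, 0], [0, 0, 0, 0, 0, 0], [0, 0, 0, 0, 0, 0]], gripper=255, newtons=30)

```text
clock: 6.05
position: [0.5474, 0.1375, 0.1488]
tool_rot: [1.648, 1.566, 0.019]
force: [-0.4, 0.0, 2.0]
grip_width: 0.0455
```

Run:
```python
from w import *
np.set_printoptions(precision=4,suppress=True)
s=observe();R=Rt(s)
print(s["position"],delta([.5465,.137,.147],[.998,-.058],s)[1:],s["grip_width"],s["force"])
im=grab_frame("wrist");cv2.imwrite("pics/w4.png",im[:,:,::-1])
```

```text
[0.5474 0.1375 0.1488] (array([ 1.7909, -0.8953,  0.5945]), array([-0.0009, -0.0004, -0.0048])) 0.0454549924090675 [-0.3564  0.0152  2.0159]
```

View pics/w4.png

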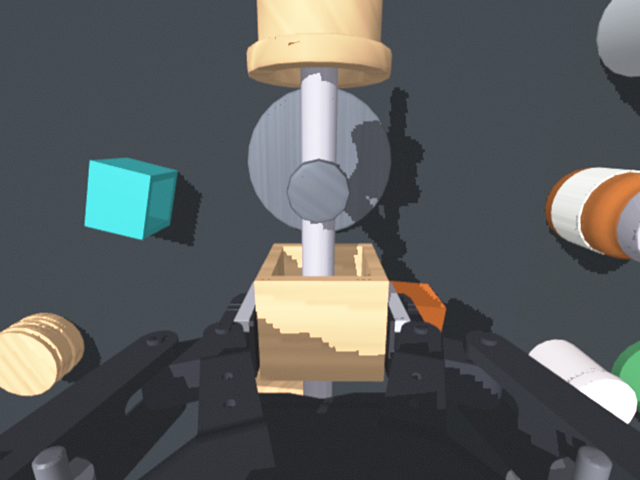

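The jaws hold the ring at a width of 45.5 mm, and the rod is centred in the hole. Lifting 12 mm.

jog_arm(commands=[[-4, 0, 0, 0, 0, 0], [-4, 0, 0, 0, 0, 0], [-4, 0, 0, 0, 0, 0], [0, 0, 0, 0, 0, 0]])

```text
clock: 6.5
position: [0.5475, 0.1374, 0.1618]
tool_rot: [1.649, 1.566, 0.02]
force: [0.4, 0.3, -0.6]
grip_width: 0.0454
```

Run:
```python
from w import *
np.set_printoptions(precision=4,suppress=True)
s=observe();R=Rt(s)
print(s["position"],s["grip_width"],s["force"])
# rod end dir
u=np.array([-.0622,-.998]); print(delta([*(np.array([.5474,.1375])+.115*u),.1608],[.998,-.06],s)[1:])
im=grab_frame("wrist");cv2.imwrite("pics/w5.png",im[:,:,::-1])
```

```text
[0.5475 0.1374 0.1618] 0.04544303877697764 [ 0.404   0.3357 -0.5604]
(array([  0.9522,  -0.4606, 114.9292]), array([ 0.0011, -0.0004, -0.0049]))
```

View pics/w5.png

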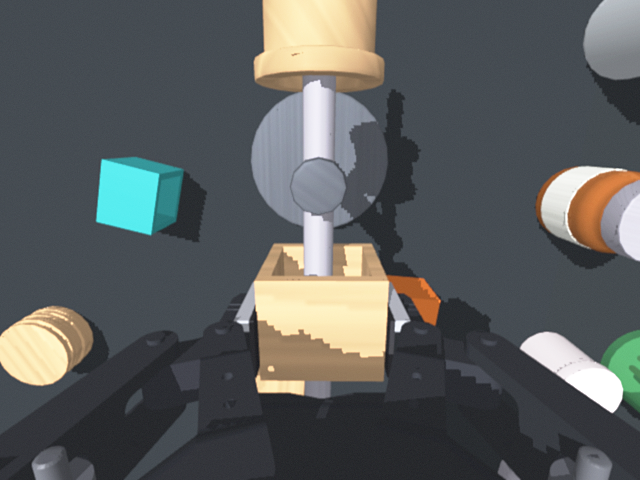

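The ring is lifted and clear of the rod on all sides. Sliding along +z of the tool, which is the rod direction, in small steps.

jog_arm(commands=[[0, 0, 10, 0, 0, 0], [0, 0, 10, 0, 0, 0], [0, 0, 10, 0, 0, 0], [0, 0, 10, 0, 0, 0], [0, 0, 0, 0, 0, 0]])

```text
clock: 7.05
position: [0.5445, 0.0926, 0.1611]
tool_rot: [1.378, 1.567, -0.253]
force: [0.1, -0.3, -0.2]
grip_width: 0.0456
```

Run:
```python
from w import *
np.set_printoptions(precision=4,suppress=True)
s=observe();print(s["force"])
u=np.array([-.0622,-.998]); print(delta([*(np.array([.5475,.1374])+.115*u),.161],[.998,-.06],s)[1:])
```

```text
[ 0.1276 -0.3227 -0.2326]
(array([ 0.1265,  0.0447, 70.048 ]), array([-0.0001,  0.0008, -0.0039]))
```

The track is accurate and no contact force shows. Continuing.

jog_arm(commands=[[0, 0, 11, 0, 0, 0], [0, 0, 11, 0, 0, 0], [0, 0, 11, 0, 0, 0], [0, 0, 11, 0, 0, 0], [0, 0, 11, 0, 0, 0], [0, 0, 11, 0, 0, 0], [0, 0, 0, 0, 0, 0]])

```text
clock: 7.75
position: [0.5401, 0.0199, 0.1611]
tool_rot: [1.324, 1.567, -0.308]
force: [-0.5, 0.3, 0.3]
grip_width: 0.0456
```

Run:
```python
from w import *
np.set_printoptions(precision=4,suppress=True)
s=observe();print(s["clock"],s["position"],s["force"])
for c in("wrist","top"):
    im=grab_frame(c);cv2.imwrite(f"pics/{c}6.png",im[:,:,::-1])
print([(d["p"],d["location"]) for d in nets.pinpoint("top","square_ring")])
# tray yaw
pts=[(378,157),(462,180),(438,270),(354,242)]
P=[ray("top",*q,.018)[:2] for q in pts]; Q=[ray("side",*q,.018)[:2] for q in [(446,315),(447,405),(336,398),(343,311)]]
P=np.array(P);Q=np.array(Q);print(P.mean(0),Q.mean(0))
for A in(P,Q):
    x=A[0]-A[3]+A[1]-A[2]; print(np.degrees(np.arctan2(x[1],x[0])))
    y=A[0]-A[1]+A[3]-A[2]; print(np.degrees(np.arctan2(-y[0],y[1])))
```

```text
7.75 [0.5401 0.0199 0.1611] [-0.5477  0.3333  0.2666]
[(0.71, [204.1, 272.7]), (0.7, [273.6, 164.6])]
[ 0.5353 -0.1882] [ 0.536  -0.1937]
-15.089285267460047
-15.810022670165514
-10.724873170060414
-15.267787016633083
```

View pics/wrist6.png

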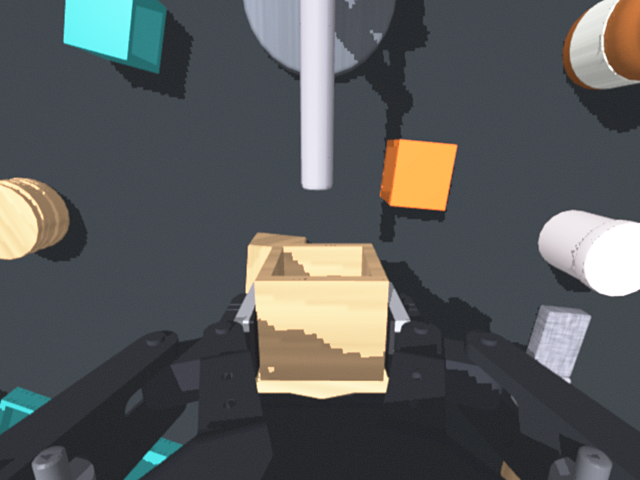

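View pics/top6.png

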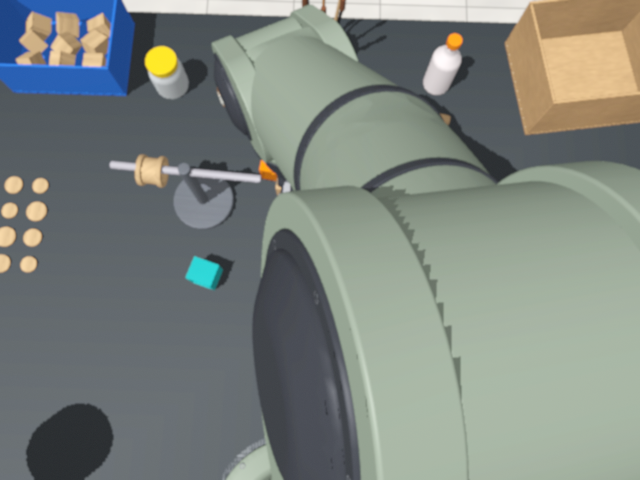

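The ring is wholly off the rod: its end is clear of the rod tip at wrist pixel (317,187). The round ring is unmoved at top pixel (151,171). Next is moving over the tray centre.

Run:
```python
from w import *
p=np.array([.5355,-.189])
for r in arc(np.hypot(*p),np.arctan2(p[1],p[0]),.155,[.966,-.259],8): print(r)
```

```text
[1.0, 5.0, 25.0, 0.025, -0.0, -0.001]
[1.0, 5.0, 26.0, 0.025, -0.0, -0.001]
[0.0, 4.0, 26.0, 0.025, -0.0, -0.001]
[1.0, 4.0, 26.0, 0.025, -0.0, -0.001]
[1.0, 3.0, 27.0, 0.025, -0.0, -0.001]
[1.0, 2.0, 27.0, 0.025, -0.0, -0.001]
[0.0, 2.0, 26.0, 0.025, -0.0, -0.001]
[1.0, 1.0, 28.0, 0.025, -0.0, -0.001]
```

jog_arm(commands=[[1, 5, 25, 0.025, 0, 0], [1, 5, 26, 0.025, 0, 0], [0, 4, 26, 0.025, 0, 0], [1, 4, 26, 0.025, 0, 0], [1, 3, 27, 0.025, 0, 0], [1, 2, 27, 0.025, 0, 0], [0, 2, 26, 0.025, 0, 0], [1, 1, 20, 0.025, 0, 0], [0, 0, 0, 0, 0, 0]])

```text
clock: 8.8
position: [0.5393, -0.1812, 0.1546]
tool_rot: [2.337, 1.564, 0.511]
force: [-0.1, -0.7, -0.3]
grip_width: 0.0457
```

Run:
```python
from w import *
np.set_printoptions(precision=4,suppress=True)
s=observe();R=Rt(s);print(s["clock"],s["position"],s["force"],s["grip_width"])
print(delta([.5355,-.189,.055],[.966,-.259],s)[1:])
im=grab_frame("wrist");cv2.imwrite("pics/w7.png",im[:,:,::-1])
x=np.array([.966,-.259]);y=np.array([.259,.966])
for a in(-1,1):
  for b in(-1,1): print(a,b,wproj([*(np.array([.5355,-.189])+.09*a*x+.08*b*y),.018],s,R))
```

```text
8.8 [ 0.5393 -0.1812  0.1546] [-0.0605 -0.7046 -0.3188] 0.04572611631041172
(array([99.5812, -2.2004,  9.0067]), array([ 0.0063, -0.005 , -0.0052]))
-1 -1 [215.3839 328.9345]
-1 1 [199.5688 137.6604]
1 -1 [421.409  329.6372]
1 1 [439.1789 139.4851]
```

View pics/w7.png

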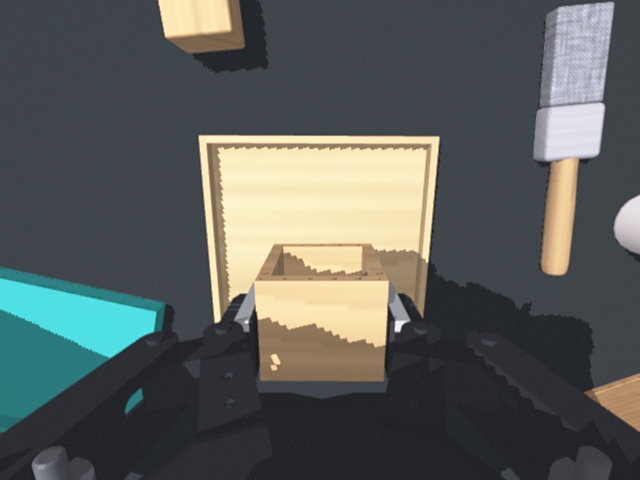

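The tray's far corners at (199,136) and (439,137) match the prediction within 2 px. Lowering towards the floor; the ring should rest at a TCP height of about 0.029.

jog_arm(commands=[[20, -1, 4, 0.003, -0.002, -0.002], [25, -1, 5, 0.003, -0.002, -0.002], [25, 0, 0, 0, 0, 0], [20, 0, 0, 0, 0, 0], [15, 0, 0, 0, 0, 0], [0, 0, 0, 0, 0, 0]])

```text
clock: 9.45
position: [0.539, -0.1804, 0.0472]
tool_rot: [2.464, 1.564, 0.642]
force: [0.2, -0.4, 0.3]
grip_width: 0.0453
```

Run:
```python
from w import *
np.set_printoptions(precision=4,suppress=True)
s=observe();R=Rt(s);print(s["clock"],s["position"],s["force"],s["grip_width"])
print(delta([.5355,-.189,.029],[.966,-.259],s)[1:])
im=grab_frame("wrist");cv2.imwrite("pics/w8.png",im[:,:,::-1])
```

```text
9.45 [ 0.539  -0.1804  0.0472] [ 0.2463 -0.4028  0.3139] 0.045289551754180354
(array([18.137 , -1.3192,  9.3119]), array([ 0.0111, -0.0056, -0.0044]))
```

View pics/w8.png

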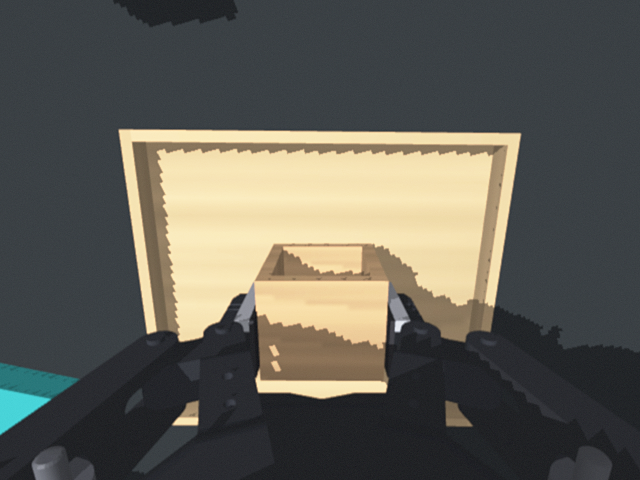

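The ring is inside the tray and centred to within 10 mm. Lowering the last 18 mm slowly.

jog_arm(commands=[[5, 0, 2, 0, 0, 0], [5, 0, 1, 0, 0, 0], [3, 0, 0, 0, 0, 0], [2, 0, 0, 0, 0, 0], [0, 0, 0, 0, 0, 0]])

```text
clock: 10.0
position: [0.5406, -0.1836, 0.0349]
tool_rot: [2.083, 1.56, 0.262]
force: [-0.4, 0.1, -0.4]
grip_width: 0.0455
```

jog_arm(commands=[[2, 0, 0, 0, -0.005, -0.005], [2, 0, 0, 0, 0, 0], [1, 0, 0, 0, 0, 0], [0, 0, 0, 0, 0, 0]])

```text
clock: 10.4
position: [0.5409, -0.1837, 0.0299]
tool_rot: [1.567, 1.566, -0.254]
force: [-0.5, 0.0, -0.2]
grip_width: 0.0458
```

jog_arm(commands=[[1, 0, 0, 0, 0, 0], [1, 0, 0, 0, 0, 0], [0, 0, 0, 0, 0, 0]])

```text
clock: 10.7
position: [0.5414, -0.184, 0.0288]
tool_rot: [1.506, 1.565, -0.316]
force: [0.2, -0.5, -1.7]
grip_width: 0.0458
```

jog_arm(commands=[[1, 0, 0, 0, 0, 0], [1, 0, 0, 0, 0, 0], [0, 0, 0, 0, 0, 0]])

```text
clock: 11.0
position: [0.5417, -0.1841, 0.0288]
tool_rot: [1.389, 1.564, -0.433]
force: [0.2, 0.5, -0.9]
grip_width: 0.0455
```

Run:
```python
from w import *
np.set_printoptions(precision=4,suppress=True)
s=observe();print(s["position"],s["force"],s["joint_efforts"])
for c in("wrist","side"):
    im=grab_frame(c);cv2.imwrite(f"pics/{c}9.png",im[:,:,::-1]); print(observe()["force"])
b=cv2.imread('pics/side9.png')[250:430,290:500]; cv2.imwrite('pics/side9c.png',cv2.resize(b,None,fx=3.3,fy=3.3,interpolation=2))
```

```text
[ 0.5417 -0.1841  0.0288] [ 0.1749  0.5065 -0.9227] [ -0.0089 -98.7008  -5.4256 -22.1274  -0.021    0.1933  -0.0143]
[ 0.5154 -0.6229 -1.2254]
[-1.0513 -0.7304  7.2099]
```

View pics/wrist9.png

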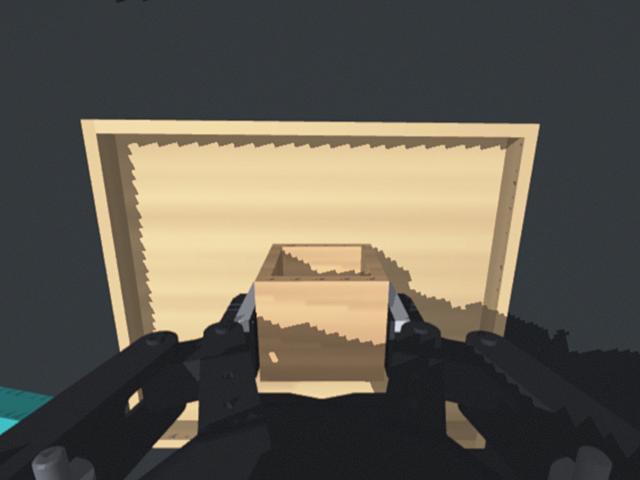

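View pics/side9c.png

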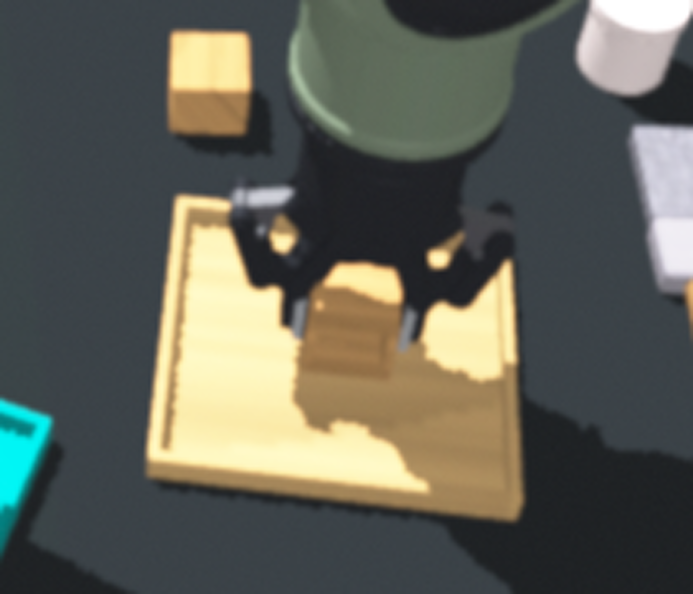

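The ring is on the floor: the height stopped at 0.0288 and the upward force rose to 7 N. Releasing.

jog_arm(commands=[[0, 0, 0, 0, 0, 0], [0, 0, 0, 0, 0, 0], [0, 0, 0, 0, 0, 0], [0, 0, 0, 0, 0, 0], [0, 0, 0, 0, 0, 0], [0, 0, 0, 0, 0, 0], [0, 0, 0, 0, 0, 0], [0, 0, 0, 0, 0, 0]], gripper=0)

```text
clock: 11.9
position: [0.5416, -0.1841, 0.0279]
tool_rot: [1.426, 1.564, -0.396]
force: [-0.1, -0.4, -0.6]
grip_width: 0.085
```

Run:
```python
from w import *
s=observe();print(s["position"],s["force"],s["grip_width"])
im=grab_frame("wrist");cv2.imwrite(f"pics/w10.png",im[:,:,::-1])
```

```text
[ 0.54156009 -0.18410222  0.02788046] [-0.08364656 -0.35228486 -0.63076533] 0.08499045447079638
```

View pics/w10.png

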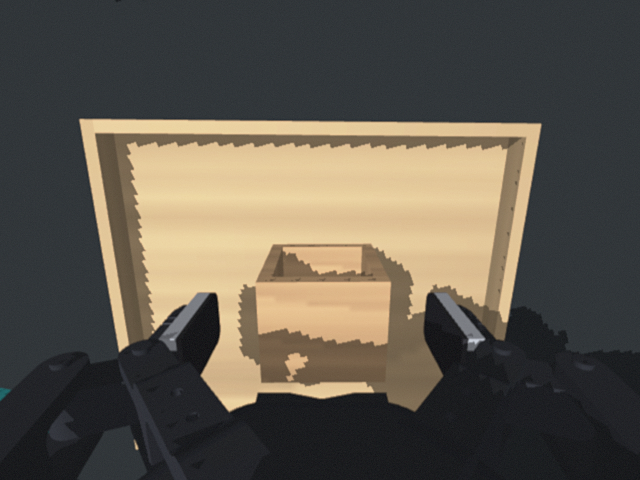

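The ring is released and standing in the tray at (322,330), with both pads well clear. Retreating upwards slowly at first.

jog_arm(commands=[[-8, 0, 0, 0, 0, 0], [-12, 0, 0, 0, 0, 0], [-15, 0, 0, 0, 0, 0], [-20, 0, 0, 0, 0, 0], [-25, 0, 0, 0, 0, 0], [-30, 0, 0, 0, 0, 0], [-30, 0, 0, 0, 0, 0], [-30, 0, 0, 0, 0, 0], [0, 0, 0, 0, 0, 0], [0, 0, 0, 0, 0, 0]])

```text
clock: 12.95
position: [0.5403, -0.1832, 0.2156]
tool_rot: [1.461, 1.558, -0.36]
force: [0.2, -0.3, -0.2]
grip_width: 0.0853
```

Run:
```python
from w import *
np.set_printoptions(precision=4,suppress=True)
s=observe();R=Rt(s);print(s["clock"],s["position"],s["force"],s["grip_width"])
im=grab_frame("wrist");cv2.imwrite(f"pics/w11.png",im[:,:,::-1])
for d in nets.pinpoint("wrist","square_ring"): print(d["p"],d["location"],wray(*d["location"],.028,s,R)-[.5355,-.189,0])
im=grab_frame("top");cv2.imwrite(f"pics/top11.png",im[:,:,::-1]); print(nets.find_in("top","round_ring")[:1])
```

```text
12.95 [ 0.5403 -0.1832  0.2156] [ 0.2407 -0.2717 -0.1717] 0.0853135403082521
0.93 [318.7, 216.5] [0.0041 0.0062 0.028 ]
[{'rect': [136.9, 155.3, 169.0, 187.0], 'p': 0.63}]
```

View pics/w11.png

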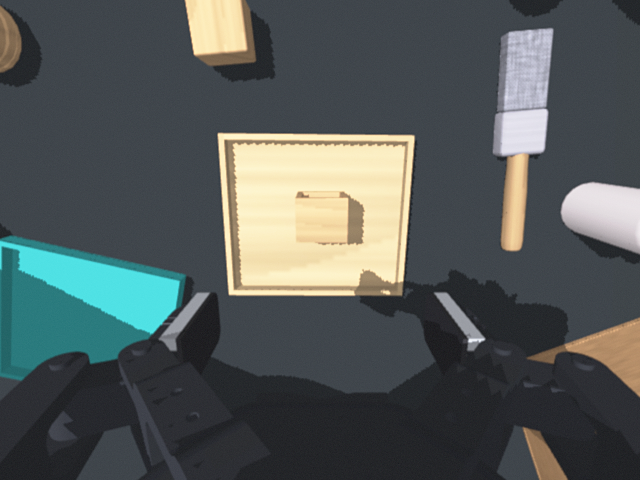

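The ring rests flat in the tray at (321,218), about 7 mm from the tray's centre, and the gripper is clear. The round ring's box in the top view is within 2 px of where it was at the start. Handing in.

```bash
python3 -c "
from workcell import bot
print(bot.job_done())"
```

```text
the job is handed in; nothing more can be done
None
```

The square ring is in the plywood tray and released, and I handed the job in at about 13 s of the 48 s allowed. The hand-in reports no verdict.

- **What I did:** I gripped the pale square ring on its rod and raised it 12 mm so it cleared the rod. I slid it off the open end to about 169 mm from the post's axis, then lowered it into the tray until it touched the floor, before opening the jaws.
- **Last checks:** The ring lies about 7 mm from the tray's centre. The jaws are open (85 mm), with the tool about 0.19 m above where it let go. The force reading is near zero. The round ring's box in the top picture is within 2 px of where it was at the start.
- **Disagreements:** The first descent drifted about 8 mm sideways, which I corrected before closing the jaws. The side and top cameras differed by about 5 mm on the tray's centre, but the wrist view agreed with the value I used. Force readings at touchdown were noisy (about -1 N, then +7 N), so I took contact mainly from the height no longer dropping.

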